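# Clamp the calibration rod, then hold the gauge's recessed calibration button down

### The job

First clamp the calibration rod: turn the brass hex nut on the blue clamp clockwise by hand until it is tight, its red line meeting the green mark. Then take the blue square-handled stylus from the wooden tool stand, put it down through the yellow-framed hole of the grey gauge and press the recessed calibration button fully down; the program finishes while still gripping the stylus upright and holding the button down. Do not press the button in the blue-framed hole, and leave the other tools and things on the bench where they are.

Things in the scene. Friction and masses are not known exactly. Their poses are not given: they have to be found in the camera images.
- gauge: Grey angle-gauge housing fixed to the bench, 150 (x) x 130 (y) x 70 high, dark display on its +x half of the flat top. Origin: centre of its underside; z up. Two round holes, 14 mm across, pass through its 8 mm thick top cover, 64 mm apart; under each is a recessed round push button. The gauge's place and yaw vary.
- cal_hole (a point): Centre of the yellow-framed hole, at the level of the cover's top (70 mm above the bench); in the gauge's frame at x -35, y +32 mm. Below it the red calibration button, 15 mm across, has its top face 25 mm under the cover's top when not pressed.
- erase_hole (a point): Centre of the blue-framed hole, at the cover's top; in the gauge's frame at x -35, y -32 mm. Its white button is likewise 25 mm deep. Leave it alone.
- cal_button (a joint): Travel of the calibration button in m: 0 up, 0.006 fully down. Springs back; about 2 N to start moving, 5.7 N fully down.
- erase_button (a joint): Travel of the other button in m: 0 up, 0.006 down; same spring.
- clamp: Blue block clamp fixed to the bench: steel base 120 (x) x 110 (y), dark strap 100 x 70 with top at 79 mm, a 9 mm steel calibration rod through it along y, 150 long, at x +28, 60 mm up. Origin: centre of the underside; place and yaw vary. On the strap a white washer 66 across, top at 83 mm, has a green mark at -1.40 rad from the clamp's x axis (nearly its -y).
- nut_grip (a point): Point to grip on the vertical axis of the captive brass hex nut, 103 mm above the bench. The nut is 30 across flats, from 83 to 111 mm above the bench; a 10 mm stud stands 11 mm out of its top. This frame turns with the nut: z up, x points at the flat with the red line; flat faces look along x and at every 60 degrees from it.
- clamp_nut (a joint): Angle of the nut in rad, growing clockwise seen from above. It starts between 0 and 0.5 (loose); tight against its stop at 1.40, where the red line meets the green mark. It stays where it is left, does not rise or sink, and takes about 0.12 N m to turn.
- stand: Fixed wooden tool stand, 180 (x) x 60 (y) x 75 high, three holes of 11 mm in its 10 mm thick top board at x -56, 0 and +56 mm, y 0. Origin: centre of the underside. Each hole holds one tool standing upright; which tool is where varies, and so do the stand's place and yaw.
- stylus: Stylus, 126 mm long, 50 g: a steel pin 6 mm thick and 66 mm long under a blue handle 16 x 16 mm square and 60 mm long. It stands upright, the pin in a stand hole and the handle's underside on the board (75 mm up). Origin: the pin's lower end; z runs up along the stylus, x and y square to the handle's faces.
- stylus_tip (a point): Lower end of the stylus's pin (same point as stylus).
- stylus_grip (a point): Point to grip on the stylus's axis, in the handle, 98 mm above the pin's lower end (28 mm below the handle's top). Same axes as the stylus.
- pick: Pick in the stand: orange waisted round handle 24 mm thick, 60 mm long above the board; 9 mm pin. Origin: lower end of the pin, 30 mm above the bench. Leave it.
- driver: Driver in the stand: black round handle 28 mm thick, 53 mm long above the board; 9 mm shank. Origin: lower end of the shank, 30 mm above the bench. Leave it.
- tape: Roll of white tape lying flat, 90 mm across, 24 mm high. Origin: centre of the underside. Leave it.
- solvent: Blue bottle with a red cap, 60 mm across, 150 mm high. Origin: centre of the underside. Leave it.
- dish: White bowl 110 mm across, 35 mm high, with a golf ball in it. Origin: centre of the underside. Leave it.
- iron_head: Loose steel golf iron head standing on its sole, about 80 mm long (x), 24 mm wide, 95 mm high at its socket. Origin: on the sole under the heel. Leave it.
- mallet: Hammer lying on the bench. Origin: underside of the hammer. Leave it.
Things that resemble listed ones, but are neither listed nor needed, are in the scene too. Leave any turquoise look-alike of the gauge alone.

How it is judged (in metres and radians):
On the way, in this order (a step that is already met when the one before it is completed fails the run):
1. the nut is turned tight (value of joint clamp_nut above 1.28 rad), for 0.2 s.
2. the stylus is lifted out of the stand by the fingers (height (world z) of stylus_tip above 0.078 m and contact force between stylus and the fingers above 1 N), for 0.1 s.
3. the stylus, in the fingers, holds the calibration button down through its hole (value of joint cal_button above 0.004 m and horizontal distance between stylus_tip and cal_hole below 0.01 m and z of stylus_tip in the frame of gauge below 0.048 m and contact force between stylus and the fingers above 1 N and angle between stylus's own z axis and vertical below 0.25 rad), for 0.5 s.
At the end, for the whole second after the job is handed in: Stylus gripped and upright (within 14 deg), tip within 10 mm of the yellow-framed hole's axis and 22 mm or more below the cover, calibration button down over 4 of its 6 mm; nut tight (over 1.28 rad); other button up (under 2 mm); the other things within 30 mm of their starts (all of step 3 and value of joint clamp_nut above 1.28 rad and value of joint erase_button below 0.002 m and distance of each of pick, driver, tape, solvent, dish, iron_head, mallet from where it was at the start of the episode below 0.03 m); the arm keeps its last pose, push and grip.
It fails at once if the button in the blue-framed hole is pressed (value of joint erase_button above 0.003 m).
It fails at once if another tool or thing is moved by more than 4 cm (distance of any of pick, driver, tape, solvent, dish, iron_head, mallet from where it was at the start of the episode above 0.04 m).
It also fails if it takes over 58 s, if anything falls off the work surface, if the arm or the gripper's body presses on something with over 40 N, if the wrist force passes 120 N, or if a joint passes its speed limit or range.

### The arm

A 7-joint arm with a two-finger parallel gripper is mounted at the origin on the work surface. World frame = base frame: x ahead of the robot, y to its left, z up, the work surface at z = 0. Lengths are in mm, angles in rad, forces in N, time in s.
With the tool pointing down it reaches from about 350 to 900 mm from the base axis. Payload 19.9 kg.
Tool frame: the origin (TCP) lies on the centre line of the jaws, within the pads' length; the fingertips stand 25 mm ahead of it and the grasp point (between the pads) lies 6 mm ahead of it; z points along the fingers, y is the line along which they close (so a half turn about z gives the same grasp; the last joint's range is limited). The gripper opens to 94 mm and grips with 3 to 60 N. Pads are 16 mm wide; open, the fingers measure 119 mm over their backs; the gripper's body (75 mm by 177 mm) begins 78 mm behind the grasp point.
Start: joints at [1.103, 0.417, -0.01, 1.614, 0.005, 1.111, -0.053], TCP at [258.149, -569.175, 230.425] pointing down, gripper open.
Joint ranges: [-2.81, 2.81], [-0.39, 2.02], [-1.27, 1.25], [0.06, 2.57], [-1.19, 4.33], [0.19, 2], [-2.82, 2.82]. Speed limits (rad/s): [1.89, 1.89, 2.39, 2.39, 3.01, 3.01, 3.01].

### API

Orientations are given as a 3x3 rotation matrix whose columns are the frame's x, y, z axes.
In Python, from station import manip, kin, sensors, imaging gives the robot as it stands. The module is installed in compiled form; this text tells all that it offers. Calls block until the motion is done:
- manip.goto(position, orientation): joint-space move of the TCP to a pose.
- manip.move_straight(position, orientation=None, vel=150, contact_N=None): straight line of the TCP; orientation=None keeps the orientation; vel is the mean speed in mm/s. With contact_N (N) it stops when the force on the tool has changed by that much, and returns True; else False.
- manip.set_joints(angles): joint-space move.
- manip.set_gripper(opening, strength=None): finger opening in mm; strength is the grip in N (None keeps the last); returns when the fingers have stopped.
- manip.hold(seconds).
- kin.inverse_kinematics(position, orientation): joint angles nearest the present ones, or None.
- sensors.get_obs(): the state.
- imaging.camera(name): name is "side" or "top"; returns the picture (400x640x3 uint8, red, green, blue); there is no depth.
- imaging.camera_info(name): a dict with "K" (3x3 intrinsics, pixels), "dist_coeffs" ([k1, k2, p1, p2, k3] as OpenCV has them; the pictures are not rectified), "rvec" (rotation vector, rad) and "tvec" (3), from world to camera coordinates, as OpenCV has them. Camera axes: x right, y down, z forward; pixel columns grow to the right and rows downward; lengths in mm; the calibration is good to about 2 mm. A picture is of the moment at which its call begins. camera_info takes no time and is no camera call.
A pose or a line that the arm cannot do raises manip.IKError and nothing moves.
- manip.close_job(): hands the job in; it is judged then, once.
The state is a dict: "t": time; "joints": joint angles; "qd": joint speeds; "effort": joint torques, N m; "eef_pos": TCP position; "orientation": TCP orientation; "wrist_force": force on the tool from outside, world axes, zero at the start; "ft_torque": the same for the moment, N m; "width": finger opening in mm; "grip_force": force on a finger pad.
Only numpy, scipy, OpenCV 4.12 (cv2) and the standard library are available. Lean on these libraries where they do the work, as an engineer would, in place of code of your own. Each camera call takes 0.05 s, during which the arm holds its last target. There are 200 camera calls.

## Working session

There is one attempt and no reset: what is moved stays moved. The work goes in short steps, each a Python script; the robot and the scene stay as the last script left them, time stands still between calls to the robot, and variables do not carry over. Pictures are saved under pics/ and viewed, at most 10 in all, crops included, and the job is handed in when it is done.

```bash
mkdir -p pics; python3 - <<'E'
from station import manip,kin,sensors,imaging
import cv2,numpy as np
for n in ["side","top"]:
    im=imaging.camera(n); cv2.imwrite(f"pics/{n}0.png",im[:,:,::-1])
    i=imaging.camera_info(n); R=cv2.Rodrigues(np.array(i["rvec"],float))[0]
    print(n,np.round(-R.T@np.array(i["tvec"],float).ravel()),np.round(R,2).tolist(),np.array(i["K"]).tolist(),i["dist_coeffs"])
o=sensors.get_obs();print(o["t"],o["orientation"],o["eef_pos"],o["width"])
E
```

```text
side [ 384. -808. 1072.] [[0.99, -0.1, 0.01], [-0.07, -0.77, -0.63], [0.07, 0.62, -0.78]] [[418.98583594736607, 0.0, 322.4230939603249], [0.0, 418.98583594736607, 198.43403190949735], [0.0, 0.0, 1.0]] [0.00950309 0.         0.         0.         0.        ]
top [ 221.   -2. 1491.] [[-0.02, -1.0, 0.0], [-0.99, 0.02, -0.16], [0.16, -0.01, -0.99]] [[442.5734427668576, 0.0, 323.5103953913916], [0.0, 442.5734427668576, 200.77884927796035], [0.0, 0.0, 1.0]] [0.03319766 0.         0.         0.         0.        ]
0.1 [[ 9.10699469e-01  4.13069265e-01 -5.08836427e-04]
 [ 4.13069569e-01 -9.10699020e-01  9.08793333e-04]
 [-8.80022406e-05 -1.03782245e-03 -9.99999458e-01]] [ 258.04562862 -568.92738372  229.91064358] 94.27789475620351
```

View pics/side0.png

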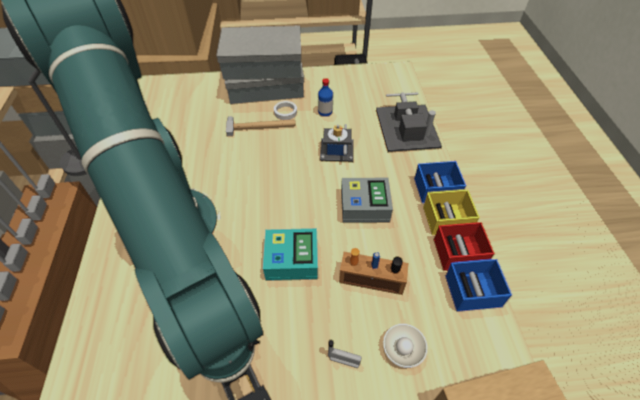

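View pics/top0.png

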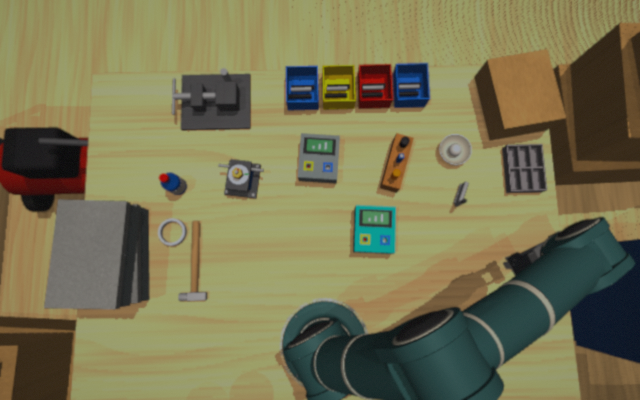

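Side picture: clamp at about (337,145), grey gauge (366,198), stand (374,270) with the blue stylus in the middle. Top picture: clamp (242,178), gauge (319,158), stand (397,163). I'll enlarge these for pixel readings.

```bash
cat > h.py <<'E'
from station import manip,kin,sensors,imaging
import cv2,numpy as np
from scipy.optimize import least_squares
def crop(n,out,boxes,s,grid=True):
    im=imaging.camera(n) if isinstance(n,str) else n
    ts=[]
    for x0,y0,w,h in boxes:
        c=cv2.resize(im[y0:y0+h,x0:x0+w,::-1],None,fx=s,fy=s,interpolation=cv2.INTER_CUBIC)
        for x in range(-(-x0//10)*10,x0+w,10):
            cv2.line(c,((x-x0)*s+s//2,0),((x-x0)*s+s//2,5),(0,0,255),1); cv2.putText(c,str(x),((x-x0)*s-8,15),0,.33,(0,0,255),1)
        for y in range(-(-y0//10)*10,y0+h,10):
            cv2.line(c,(0,(y-y0)*s+s//2),(5,(y-y0)*s+s//2),(0,0,255),1); cv2.putText(c,str(y),(6,(y-y0)*s+s//2+3),0,.33,(0,0,255),1)
        ts.append(c)
    H=max(c.shape[0] for c in ts)
    o=np.hstack([cv2.copyMakeBorder(c,0,H-c.shape[0],0,4,cv2.BORDER_CONSTANT) for c in ts])
    print(o.shape); cv2.imwrite(out,o)
def cam(n):
    i=imaging.camera_info(n); return [np.array(i[k],float) for k in("rvec","tvec","K","dist_coeffs")]
def proj(n,P):
    r,t,K,d=cam(n); return cv2.projectPoints(np.array(P,float).reshape(-1,1,3),r,t,K,d)[0].reshape(-1,2)
def atz(n,uv,z):
    r,t,K,d=cam(n); R=cv2.Rodrigues(r)[0]; u=cv2.undistortPoints(np.array(uv,float).reshape(-1,1,2),K,d).reshape(-1,2)
    C=-R.T@t.ravel(); D=np.c_[u,np.ones(len(u))]@R
    return (C+D*((z-C[2])/D[:,2])[:,None])[:,:2]
E
python3 - <<'E'
from h import *
crop("side","pics/s1.png",[(315,118,46,50),(338,172,58,54)],7)
crop("top","pics/t1.png",[(216,152,52,52),(294,130,52,58)],7)
a=imaging.camera("side");b=imaging.camera("top")
crop(a,"pics/a.png",[(332,240,84,56)],5); crop(b,"pics/b.png",[(374,128,46,70)],5)
A=cv2.imread("pics/a.png");B=cv2.imread("pics/b.png");H=max(len(A),len(B))
cv2.imwrite("pics/st1.png",np.hstack([cv2.copyMakeBorder(c,0,H-len(c),0,0,0) for c in(A,B)]))
E
```

```text
(378, 736, 3)
(406, 736, 3)
(280, 424, 3)
(350, 234, 3)
```

View pics/s1.png

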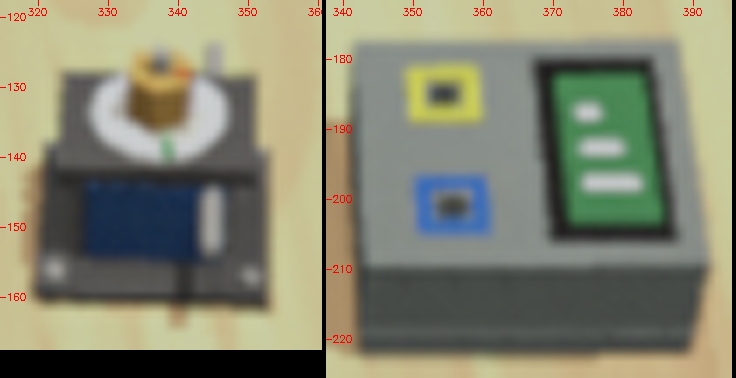

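View pics/t1.png

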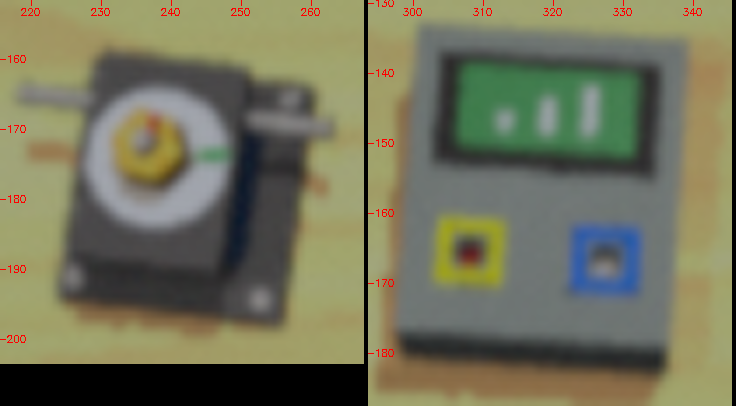

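View pics/st1.png

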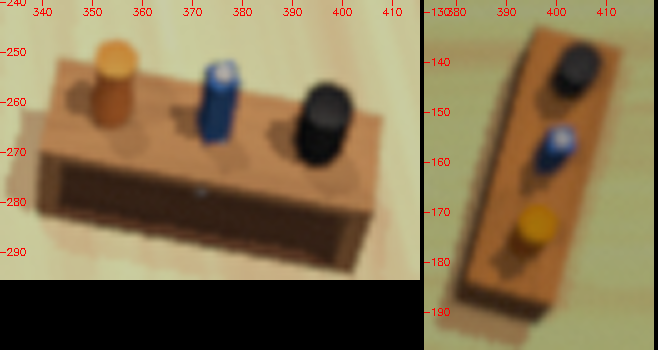

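Readings (full-image pixels):
- **Gauge:** yellow frame at top (308.6,165.4) and side (354.4,184.9). Blue frame at top (328,166.9) and side (355.7,200.9).
- **Clamp:** washer centre at top (238,173.9). The red line points up in the image and the green mark points right at (246,173.6).
- **Stand:** the stylus is in the middle hole, its handle top at top (401,155) and side (376,254).

Next I fit the poses.

```bash
cat > fit.py <<'E'
from h import *
def fit(local,obs,x0):
    # local pts Nx3, obs {cam: Nx2 with nan}
    L=np.array(local,float)
    def W(p):
        c,s=np.cos(p[2]),np.sin(p[2]); return np.c_[p[0]+c*L[:,0]-s*L[:,1],p[1]+s*L[:,0]+c*L[:,1],L[:,2]]
    def f(p): return np.concatenate([(proj(n,W(p))-o)[~np.isnan(o[:,0])].ravel() for n,o in obs.items()])
    r=least_squares(f,x0,loss="soft_l1",x_scale=[10,10,.1]); return r.x,np.round(f(r.x),1)
A=lambda *a:np.array(a,float)
G=[(75,65,70),(75,-65,70),(-75,-65,70),(-75,65,70),(-35,32,70),(-35,-32,70)]
g,e=fit(G,{"top":A((300.7,133.3),(339.6,135),(336,179.1),(298.3,176.7),(308.6,165.4),(328,166.9)),
 "side":A((387.9,177.3),(392.3,209.6),(342.7,209.6),(341.4,177.3),(354.4,184.9),(355.7,200.9))},[400,0,0])
print("gauge",g,e)
S=[(90,30,75),(90,-30,75),(-90,-30,75),(-90,30,75),(0,0,135)]
s,e=fit(S,{"top":A((396.8,132.6),(413.2,137.6),(398.8,188.6),(382.2,184.2),(401.2,155))[[1,2,3,0,4]],
 "side":A((343,251.2),(408,263),(406,282.2),(339.6,270),(376.2,254))[[1,2,3,0,4]]},[400,-250,0]) if 0 else (None,None)
for n,q in(("top",[(396.8,132.6),(413.2,137.6),(398.8,188.6),(382.2,184.2)]),("side",[(343,251.2),(408,263),(406,282.2),(339.6,270)])):
    w=atz(n,q,75); print(n,"stand",w.round(1).tolist(),w.mean(0).round(1))
print("styl top",atz("top",[(401.2,155)],135),atz("side",[(376.2,254)],135),"base",atz("side",[(374,266.6)],75))
print("hole",atz("top",[(308.6,165.4)],70),atz("side",[(354.4,184.9)],70))
print("washer",atz("top",[(238,173.9)],83),atz("side",[(337.3,134)],83))
print("green",atz("top",[(246,173.6)],83),atz("side",[(338.5,139)],83))
print("red",atz("top",[(237.3,169.2)],111),atz("side",[(340.7,128)],111))
E
python3 fit.py
```

```text
gauge [ 6.08000145e+02  3.15938659e+00 -9.25045021e-02] [-0.3 -1.  -0.3 -0.1  0.5 -0.3 -1.4 -0.5 -0.7 -0.4 -0.8 -0.6 -0.3  0.5
 -0.1  0.4 -0.3  0.6 -0.6  0.6 -0.5  0.8 -0.6  0.7]
top stand [[678.0, -259.5], [659.4, -312.9], [488.6, -256.4], [504.5, -203.1]] [ 582.6 -258. ]
side stand [[509.5, -200.5], [680.8, -254.8], [662.3, -311.1], [492.7, -258.1]] [ 586.3 -256.1]
styl top [[ 584.91855419 -258.7391264 ]] [[ 586.77408986 -253.85255642]] base [[ 586.61561417 -256.83290751]]
hole [[574.68984642  35.82599285]] [[578.18509566  41.3343925 ]]
washer [[548.56641183 265.45279215]] [[551.25712496 266.4728938 ]]
green [[548.94828323 239.51518735]] [[552.25779393 241.1282936 ]]
red [[557.46647735 262.44779382]] [[561.78460758 264.76603356]]
```

```bash
cat >> h.py <<'E'
def ori(phi): 
    c,s=np.cos(phi),np.sin(phi); return np.array([[-s,c,0],[c,s,0],[0,0,-1.]])
NUT=np.array([549.8,266.,0]); HOLE=np.array([576.2,38.5,0]); STY=np.array([585.5,-256.5,0])
def st():
    o=sensors.get_obs(); print("t%.1f"%o["t"],"p",np.round(o["eef_pos"],1),"j",np.round(o["joints"],2),"w%.1f g%.1f"%(o["width"],o["grip_force"]),"F",np.round(o["wrist_force"],1),"T",np.round(o["ft_torque"],2),"yang %.3f"%np.arctan2(*np.array(o["orientation"])[[1,0],1])); return o
E
python3 - <<'E'
from h import *
for k in range(-3,4):
    p=-.25+k*np.pi/3
    for d in(0,-1.3):
        for z in (111,):
            q=kin.inverse_kinematics((NUT+[0,0,z]).tolist(),ori(p+d)); print(k,d,None if q is None else np.round(q,2))
# go above with k chosen next
E
```

```text
-3 0 [ 0.24  0.81 -1.09  1.72  0.79  1.12  1.79]
-3 -1.3 [ 0.23  0.8  -1.07  1.72  0.78  1.11  0.5 ]
-2 0 [-1.13  0.71  0.9   1.77 -0.66  0.99 -2.32]
-2 -1.3 [ 0.24  0.81 -1.09  1.72  0.79  1.12  1.54]
-1 0 [ 0.    0.63 -0.69  1.73  0.47  0.96 -2.17]
-1 -1.3 [-1.23  0.82  1.08  1.77 -0.82  1.08 -2.45]
0 0 [ 0.2   0.77 -1.02  1.72  0.73  1.08 -1.31]
0 -1.3 [-0.03  0.61 -0.63  1.73  0.43  0.94 -2.39]
1 0 [ 0.2   0.77 -1.01  1.72  0.73  1.08 -0.26]
1 -1.3 [ 0.19  0.76 -1.    1.72  0.72  1.07 -1.55]
2 0 [ 0.24  0.81 -1.09  1.72  0.8   1.12  0.74]
2 -1.3 [ 0.19  0.76 -1.    1.72  0.72  1.07 -0.5 ]
3 0 [ 0.24  0.81 -1.09  1.72  0.79  1.12  1.79]
3 -1.3 [ 0.23  0.8  -1.07  1.72  0.78  1.11  0.5 ]
```

```bash
python3 - <<'E'
from h import *
p=-.25+2*np.pi/3
manip.set_gripper(70,20)
manip.goto((NUT+[0,0,200]).tolist(),ori(p)); st()
crop("side","pics/s2.png",[(295,90,90,75)],8)
E
```

```text
t4.0 p [550.2 265.3 199.9] j [ 0.25  0.67 -1.09  1.66  0.63  1.21  0.86] w70.0 g0.0 F [ 0.3 -0.1 -0.3] T [ 0.07 -0.14  0.05] yang 1.843
(600, 724, 3)
```

View pics/s2.png

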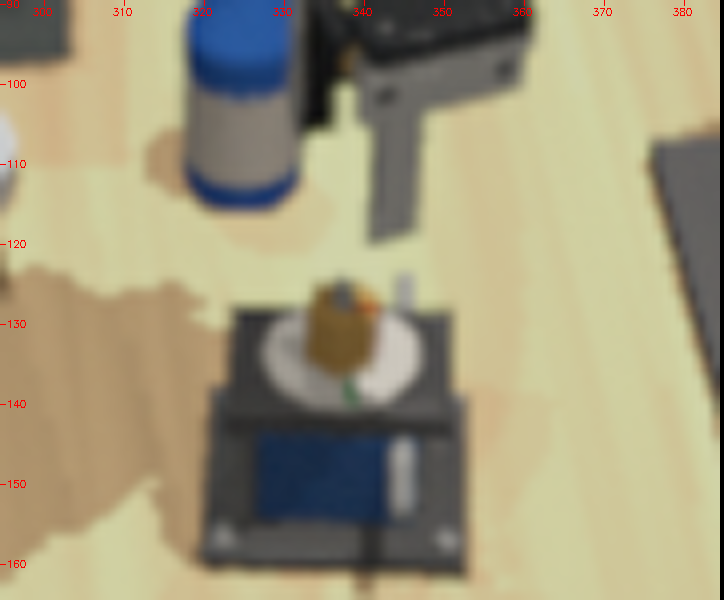

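The near fingertip is at (344,119) and the open fingers straddle the nut at (337,130), so I descend and grip.

```bash
python3 - <<'E'
from h import *
print(manip.move_straight((NUT+[0,0,111]).tolist(),contact_N=8)); st()
manip.set_gripper(20,15); st()
manip.set_gripper(20,40); o=st()
j=list(o["joints"])
for k in range(2):
    j[6]-=.3; manip.set_joints(j); st()
E
```

```text
False
t4.8 p [550.  266.4 111.7] j [ 0.2   0.76 -1.01  1.72  0.72  1.08  0.79] w70.0 g0.0 F [-0.3 -0.4  0.9] T [ 0.13 -0.15 -0.03] yang 1.845
t5.5 p [549.7 266.5 111.1] j [ 0.2   0.76 -1.01  1.72  0.72  1.08  0.79] w30.8 g14.9 F [-0.6  3.3  0.7] T [ 0.84 -0.01 -0.14] yang 1.845
t5.7 p [549.7 266.4 111.1] j [ 0.2   0.76 -1.01  1.72  0.72  1.08  0.79] w30.0 g39.6 F [-1.   5.3  2.1] T [ 1.21  0.12 -0.09] yang 1.845
t6.1 p [549.7 266.4 111.1] j [ 0.2   0.76 -1.01  1.72  0.72  1.08  0.5 ] w30.2 g39.7 F [-0.3  2.1  0.8] T [ 0.64 -0.01 -0.12] yang 1.549
t6.5 p [549.7 266.3 111.1] j [ 0.2   0.76 -1.01  1.72  0.72  1.08  0.2 ] w30.1 g39.7 F [-0.   1.6  3. ] T [ 0.28  0.1  -0.09] yang 1.251
```

```bash
python3 - <<'E'
from h import *
o=sensors.get_obs(); j=list(o["joints"]); 
for k in range(16):
    j[6]-=.2 if k<2 else .06; manip.set_joints(j); o=st()
    if abs(o["ft_torque"][2])>0.9: break
manip.hold(.3); st()
E
```

```text
t6.8 p [549.7 266.3 111.1] j [ 0.2   0.76 -1.01  1.72  0.72  1.08  0.01] w30.3 g39.7 F [-1.1  1.6  1.5] T [ 0.36  0.16 -0.14] yang 1.059
t7.1 p [549.7 266.2 111.1] j [ 0.2   0.76 -1.01  1.72  0.72  1.08 -0.19] w29.7 g39.7 F [-1.2  1.2  3.3] T [ 0.13  0.41 -0.13] yang 0.859
t7.3 p [549.6 266.2 111.1] j [ 0.2   0.76 -1.01  1.72  0.72  1.08 -0.26] w30.0 g39.7 F [-2.8  0.6  4.3] T [-0.04  0.54 -0.06] yang 0.797
t7.6 p [549.7 266.2 111.1] j [ 0.2   0.76 -1.01  1.72  0.72  1.08 -0.32] w29.9 g39.7 F [-2.8 -0.6  5.1] T [-0.14  0.67 -0.12] yang 0.735
t7.8 p [549.6 266.2 111.1] j [ 0.2   0.76 -1.01  1.72  0.72  1.08 -0.38] w30.1 g39.7 F [-3.6 -1.1  5. ] T [-0.25  0.83 -0.12] yang 0.675
t8.1 p [549.6 266.1 111.1] j [ 0.2   0.76 -1.01  1.72  0.72  1.08 -0.44] w29.7 g39.7 F [-4.4 -0.1  5.5] T [-0.26  0.88 -0.1 ] yang 0.615
t8.3 p [549.8 265.8 111.1] j [ 0.2   0.76 -1.01  1.72  0.72  1.08 -0.5 ] w29.9 g39.9 F [-4.3 -3.   6.2] T [-0.76  0.79  0.2 ] yang 0.555
t8.6 p [550.  265.4 111.2] j [ 0.2   0.76 -1.01  1.72  0.73  1.08 -0.56] w30.2 g40.4 F [-2.  -4.8  7.4] T [-1.38  0.49  1.03] yang 0.495
t8.9 p [550.  265.4 111.2] j [ 0.2   0.76 -1.01  1.72  0.73  1.08 -0.56] w29.8 g40.4 F [-1.4 -5.3  8.2] T [-1.37  0.45  1.06] yang 0.496
```

```bash
python3 - <<'E'
from h import *
manip.set_gripper(60); manip.move_straight((NUT+[0,0,220]).tolist(),vel=200)
p=-.305+np.pi/2
manip.goto((STY+[0,0,230]).tolist(),ori(p)); st()
manip.set_gripper(60)
S=imaging.camera("side");T=imaging.camera("top")
crop(S,"pics/a.png",[(320,118,40,50),(330,215,90,75)],6)
crop(T,"pics/b.png",[(216,152,52,52)],5)
A=cv2.imread("pics/a.png");B=cv2.imread("pics/b.png")
cv2.imwrite("pics/v3.png",np.vstack([A[:,:800]])); c=B
h=A.shape[0]-c.shape[0]
o=A.copy(); o[-150:,:240]=0
o[-140:,:140]=cv2.resize(c,(140,140)); cv2.imwrite("pics/v3.png",o); print(o.shape)
E
```

```text
t12.2 p [ 585.8 -255.4  230. ] j [ 1.14  0.78 -1.26  1.55  0.76  1.37  1.08] w59.9 g0.0 F [-0.2  0.1  0.8] T [ 0.04 -0.12  0.03] yang 1.267
(450, 788, 3)
(260, 264, 3)
(450, 788, 3)
```

View pics/v3.png

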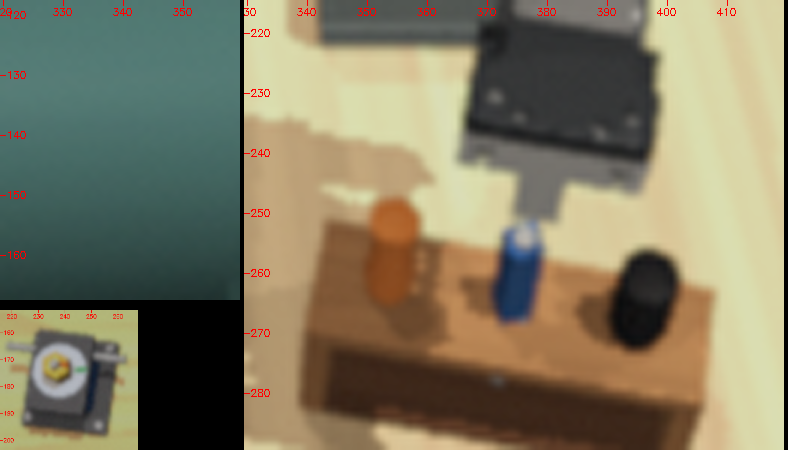

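The red line now meets the green mark in the top inset, so the nut is tight. The gripper is above the stylus, with the near fingertip at (378,250) and the handle top at (377,254). Now I grip it and lift.

```bash
python3 - <<'E'
from h import *
p=-.305+np.pi/2
print(manip.move_straight((STY+[0,0,113]).tolist(),contact_N=8)); st()
manip.set_gripper(8,10); st()
manip.set_gripper(8,40); st()
manip.move_straight((STY+[0,0,230]).tolist(),vel=120); st()
crop("side","pics/s4.png",[(325,170,90,100)],6)
E
```

```text
False
t13.4 p [ 586.  -256.5  113.9] j [ 1.1   0.9  -1.16  1.64  0.87  1.2   1.01] w60.2 g0.0 F [-0.1  0.5 -0.3] T [ 0.03 -0.09  0.01] yang 1.266
t14.1 p [ 585.5 -256.5  113. ] j [ 1.1   0.9  -1.15  1.64  0.87  1.2   1.01] w20.1 g10.0 F [-0.  -0.9  1. ] T [ 0.01 -0.17  0.05] yang 1.266
t14.3 p [ 585.5 -256.5  113. ] j [ 1.1   0.9  -1.15  1.64  0.87  1.2   1.01] w19.3 g40.0 F [0.2 0.5 1.8] T [ 0.06 -0.16  0.03] yang 1.266
t15.4 p [ 585.2 -256.5  229.2] j [ 1.13  0.76 -1.21  1.55  0.72  1.35  1.1 ] w19.1 g40.0 F [ 0.9 -0.2 -0.6] T [ 0.07 -0.15  0.01] yang 1.266
(600, 544, 3)
```

View pics/s4.png

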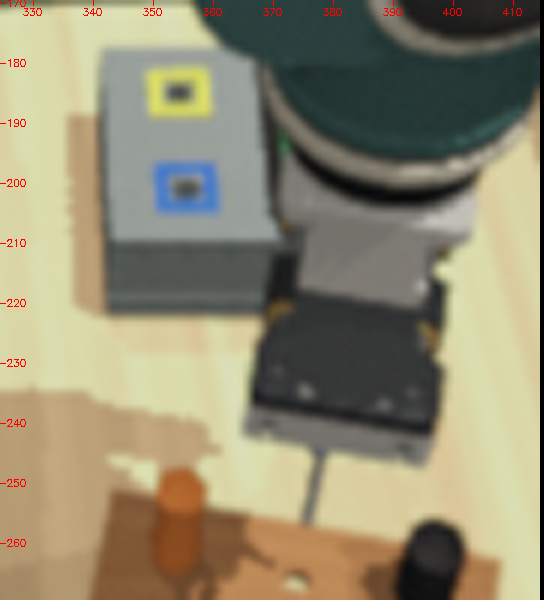

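The stylus is lifted, pin tip at (376,257). The 19 mm width against 16 mm faces means the handle sits about 0.22 rad off the jaws, so I set it back and re-grip square.

```bash
python3 - <<'E'
from h import *
p=-.305+np.pi/2
print(proj("side",[[585.2,-256.5,125.2]]))
print(manip.move_straight((STY+[0,0,114]).tolist(),vel=120,contact_N=10)); st()
for d in(.22,-.22):
    manip.set_gripper(30); manip.goto((STY+[0,0,113]).tolist(),ori(p+d))
    manip.set_gripper(8,10); o=st()
    if o["width"]<17.3: break
manip.set_gripper(8,40); st()
E
```

```text
[[375.39331256 256.88987252]]
True
t16.5 p [ 585.  -256.3  113. ] j [ 1.09  0.87 -1.12  1.65  0.84  1.18  1.03] w19.3 g40.0 F [-2.9 -0.3  7.3] T [-0.    0.47  0.01] yang 1.266
t17.6 p [ 585.5 -256.5  113. ] j [ 1.1   0.89 -1.15  1.64  0.87  1.2   1.23] w17.8 g10.0 F [-0.3 -0.  -1.2] T [ 0.06 -0.12  0.05] yang 1.485
t18.8 p [ 585.5 -256.5  112.9] j [ 1.07  0.85 -1.08  1.65  0.81  1.16  0.83] w21.2 g10.0 F [0.  0.1 0.3] T [ 0.04 -0.16 -0.  ] yang 1.047
t19.0 p [ 585.4 -256.5  112.9] j [ 1.07  0.85 -1.08  1.65  0.81  1.16  0.83] w20.6 g40.0 F [ 0.2 -0.9  0. ] T [ 0.06 -0.17  0.05] yang 1.046
```

```bash
python3 - <<'E'
from h import *
p=-.305+np.pi/2+.35
manip.set_gripper(30); manip.goto((STY+[0,0,113]).tolist(),ori(p))
manip.set_gripper(8,10); st()
manip.set_gripper(8,40); st()
manip.move_straight((STY+[0,0,230]).tolist(),vel=120); st()
for f in np.arange(-np.pi,np.pi,np.pi/2):
    q=kin.inverse_kinematics((HOLE+[0,0,185]).tolist(),ori(p+f)); print(round(f,2),None if q is None else np.round(q,2))
E
```

```text
t20.3 p [ 585.5 -256.5  113.1] j [ 1.11  0.91 -1.18  1.64  0.89  1.22  1.35] w15.7 g10.0 F [ 0.7 -0.9  0.3] T [ 0.03 -0.06  0.04] yang 1.615
t20.6 p [ 585.6 -256.4  113.1] j [ 1.11  0.91 -1.18  1.64  0.89  1.22  1.35] w15.9 g40.0 F [-0.8  0.   2.5] T [ 0.13 -0.04 -0.04] yang 1.616
t21.7 p [ 585.2 -256.5  229.2] j [ 1.13  0.76 -1.22  1.55  0.73  1.35  1.45] w16.0 g40.0 F [ 0.2 -0.1 -1.6] T [ 0.05 -0.11  0.03] yang 1.616
-3.14 [-0.9   0.62  1.08  1.8  -0.61  1.1  -1.12]
-1.57 [ 0.57  0.54 -0.91  1.76  0.48  1.08 -0.47]
0.0 [ 0.71  0.67 -1.17  1.75  0.67  1.18  0.96]
1.57 [ 0.67  0.62 -1.08  1.75  0.6   1.14  2.58]
```

```bash
python3 - <<'E'
from h import *
p=-.305+np.pi/2+.35
manip.move_straight((STY+[0,0,265]).tolist(),vel=150)
manip.goto((HOLE+[0,0,230]).tolist(),ori(p))
manip.move_straight((HOLE+[0,0,184]).tolist(),vel=100); o=st()
P=np.array(o["eef_pos"])-[0,0,104]
print("tip pred side",proj("side",[P]),"top",proj("top",[P]))
a=imaging.camera("side");b=imaging.camera("top")
crop(a,"pics/a.png",[(332,150,50,62)],9); crop(b,"pics/b.png",[(290,145,35,40)],9)
A=cv2.imread("pics/a.png");B=cv2.imread("pics/b.png");H=max(len(A),len(B))
o=np.hstack([cv2.copyMakeBorder(c,0,H-len(c),0,0,0) for c in(A,B)]);print(o.shape);cv2.imwrite("pics/v5.png",o)
E
```

```text
t23.8 p [576.2  38.7 184. ] j [ 0.69  0.65 -1.14  1.75  0.65  1.16  0.98] w15.7 g40.0 F [ 0.1 -0.   0.4] T [ 0.09 -0.14 -0.02] yang 1.616
tip pred side [[354.11704634 183.49726046]] top [[307.60861361 164.22489104]]
(558, 454, 3)
(360, 319, 3)
(558, 773, 3)
```

View pics/v5.png

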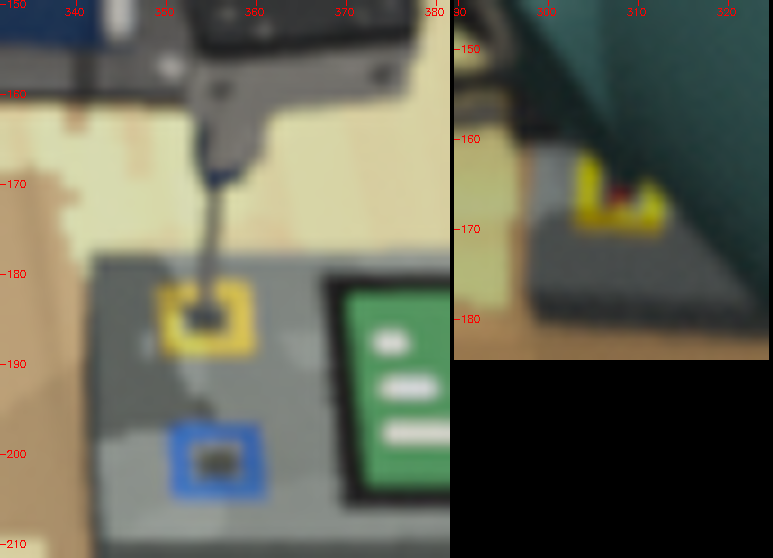

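The tip projects to (354,183.5) in the side view, right at the yellow hole centre (354.6,185), which agrees with the averaged hole estimate. I lower with contact sensing.

```bash
python3 - <<'E'
from h import *
print(manip.move_straight((HOLE+[0,0,153]).tolist(),vel=40,contact_N=3)); o=st()
if o["eef_pos"][2]<156:
    z=150
    while z>140:
        manip.move_straight((HOLE+[0,0,z]).tolist(),vel=20); o=st()
        if o["wrist_force"][2]>9: break
        z-=1.
E
```

```text
False
t24.8 p [576.3  38.6 153.2] j [ 0.67  0.69 -1.11  1.78  0.68  1.12  0.95] w15.8 g40.0 F [ 0.3 -0.1 -0.5] T [ 0.03 -0.14  0.03] yang 1.616
t25.1 p [576.2  38.4 149.9] j [ 0.67  0.69 -1.1   1.78  0.69  1.11  0.95] w15.8 g40.0 F [ 0.  -0.5 -0. ] T [ 0.07 -0.12 -0.02] yang 1.616
t25.4 p [576.3  38.6 149.1] j [ 0.67  0.69 -1.1   1.78  0.69  1.11  0.95] w15.8 g40.0 F [-0.1 -0.1  0.4] T [ 0.07 -0.24 -0.04] yang 1.616
t25.6 p [576.3  38.5 148.1] j [ 0.67  0.69 -1.1   1.78  0.69  1.11  0.94] w15.4 g40.0 F [ 0.5 -0.   2.7] T [ 0.03 -0.2   0.05] yang 1.616
t25.9 p [576.2  38.5 147. ] j [ 0.67  0.69 -1.1   1.79  0.69  1.11  0.94] w15.7 g40.0 F [0.2 0.  2.1] T [ 0.12 -0.21  0.05] yang 1.616
t26.1 p [576.3  38.5 146. ] j [ 0.67  0.7  -1.1   1.79  0.69  1.11  0.94] w15.9 g40.0 F [-0.1 -0.4  3.8] T [ 0.07 -0.28 -0.04] yang 1.616
t26.4 p [576.3  38.5 145. ] j [ 0.67  0.7  -1.1   1.79  0.69  1.1   0.94] w16.3 g40.0 F [0.2 0.3 4. ] T [ 0.12 -0.35  0.07] yang 1.616
t26.6 p [576.2  38.6 144. ] j [ 0.67  0.7  -1.1   1.79  0.7   1.1   0.94] w15.3 g40.0 F [0.7 0.3 4. ] T [ 0.14 -0.32  0.03] yang 1.616
t26.9 p [576.2  38.5 143. ] j [ 0.67  0.7  -1.1   1.79  0.7   1.1   0.94] w16.0 g40.0 F [1.  0.6 4.1] T [ 0.13 -0.34 -0.01] yang 1.616
t27.1 p [576.4  38.6 142.6] j [ 0.66  0.7  -1.1   1.79  0.7   1.1   0.94] w15.7 g40.0 F [-1.5 -1.2 14.8] T [-0.21  0.51 -0.01] yang 1.616
```

```bash
python3 - <<'E'
from h import *
manip.hold(1.0); st(); print(manip.close_job())
E
```

```text
t28.1 p [576.4  38.6 142.6] j [ 0.66  0.7  -1.1   1.79  0.7   1.1   0.94] w15.5 g40.0 F [-2.7 -0.2 14.1] T [-0.17  0.55  0.01] yang 1.616
the job is handed in; nothing more can be done
None
```

The job is handed in at about 28 s, but the hand-in returned no verdict: the nut is tight against its stop with the red line at the green mark, and the gripped stylus is holding the calibration button at the bottom of its travel at about 14 N.

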